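# Hold the boxed timer at its third click

### The arm

A 6-joint arm with a two-finger parallel gripper is mounted at the origin on a cart in front of the work surface, level with it; the furniture and walls round the work are solid. World frame = base frame: x ahead of the robot, y to its left, z up, the work surface at z = 0. Lengths are in m, angles in rad, forces in N, time in s.
With the tool pointing down it reaches from about 0.3 to 0.875 m from the base axis. Payload 6.4 kg.
Tool frame: the origin (TCP) lies at the very end of the fingers, on their centre line; the grasp point (between the pads) lies 19 mm behind it; z points along the fingers, y is the line along which they close (so a half turn about z gives the same grasp; the last joint's range is limited). The gripper opens to 85 mm and grips with 20 to 120 N. Pads are 22 mm wide; open, the fingers measure 114 mm over their backs; the gripper's body (76 mm by 85 mm) begins 54 mm behind the grasp point. The pads swing forward as they close: fully open they stand 13 mm farther back than shut.
Start: joints at [1.077, 0.181, 1.607, -0, 1.354, -0.206], TCP at [0.163, 0.551, 0.231] pointing down, gripper open.
Joint ranges: [-2.99, 2.99], [-0.89, 2.07], [0.3, 2.58], [-1.14, 4.28], [0, 2.63], [-3.12, 3.12]. Speed limits (rad/s): [2.57, 2.57, 3.01, 3.14, 3.14, 3.14].

### API

Orientations are given as a unit quaternion [w, x, y, z].
In Python, from bench import ctrl gives the robot as it stands.
- The arm moves only by the tool jog_arm, never from a script. Its argument "series" is a list that holds one entry, the list of rows, each a list of 7 numbers: the shift along the tool's x, y, z in mm, then the turn, a rotation vector about the tool's x, y, z in rad, then the finger opening in mm, from 0 to 85.4. In form: [[[tx, ty, tz, rx, ry, rz, gripper], ...]]. A call has exactly 10 rows; each row shifts and turns the commanded pose from where the row before left it, along the tool's axes as they then stand; what a row does not reach is not made up. A row lasts 1/10 s, in which the tool goes at most 50 mm and 8.59 degrees, less where a joint would pass 70% of its speed; a pose out of reach is approached as far as the arm can. A call with a gripper value outside its range is refused whole. The fingers move at their own pace and stop on an object; the grip force is fixed at half the most. Time passes only in rows, so rows that do not move let the fingers close, or fill a call up. It gives the time, the measured TCP pose, the force, the opening and the grip force at its end, in the units of the state.
- ctrl.get_obs(): the state, without advancing time (a new reading comes with each control period).
- ctrl.camera(name): name is "side" or "top"; returns a dict with "frame" (400x640x3 uint8, blue, green, red), "z_map" (400x640 float32, m along the optical axis (not along the pixel's ray), 0 where there is no reading), "fx", "fy", "cx", "cy" (pixels), "xyz" and "rotation" of the camera in the world. Camera axes: x right, y down, z forward; pixel columns grow to the right and rows downward; lengths in m; the calibration is good to about 2 mm. A picture is of the moment at which its call begins.
- ctrl.hand_in(): hands the job in; it is judged then, once.
The state is a dict: "time_s": time; "q": joint angles; "dq": joint speeds; "joint_efforts": joint torques, N m; "eef_pos": TCP position; "eef_rot": TCP orientation; "wrist_force": force on the tool from outside, world axes, zero at the start; "torque": the same for the moment, N m; "opening": opening from 0.0 (shut) to 1.0 (fully open); "grasp_force": force on a finger pad.
Only numpy, scipy, OpenCV 4.12 (cv2) and the standard library are available. Lean on these libraries where they do the work, as an engineer would, in place of code of your own. Each camera call takes 0.05 s, during which the arm holds its last target. There are 200 camera calls.

### The job

The spring-return timer for the display lights is to be tested in its half-opened shipping carton. Swing the two long side flaps outward, well past upright so that they lean back off the carton, and only then turn the timer's dial clockwise (seen from above) from rest past its first two clicks to the third, the one marked with three dots. The dial springs back if let go, so the program finishes while still holding it at the third click; leave the matchbox in the carton and the things around the carton where they are.

Things in the scene. Friction and masses are not known exactly. Their poses are not given: they have to be found in the camera images.
- carton: Brown cardboard shipping carton, open at the top, fixed to the table: outside 210 (x) x 180 (y) x 114 mm high, walls 4 mm. Origin: centre of its underside; x and y along its sides, z up. Inside, a flat packing floor lies 60 mm above the underside. Its two short end flaps (at +x and -x) are already folded down outside; the two long side flaps stand half open.
- flap_left (a joint): Angle (rad) of the long flap hinged on the carton's +y rim: 0 = closed level over the carton, 1.57 = upright, 2.7 = leaning back outward against its stop. Starts between 0.9 and 1.25. The flap is 204 mm along the hinge, 88 mm from hinge to free edge, 4 mm thick, light card; its stiff crease keeps it where it is left and a push under 1 N moves it.
- flap_right (a joint): The same for the long flap hinged on the carton's -y rim.
- flap_left_hinge (a point): Middle of the left flap's hinge line, on the carton's +y rim, 88 mm from the carton's middle plane and 114 mm above its underside; axes as the carton's, the hinge runs along x.
- flap_right_hinge (a point): Middle of the right flap's hinge line on the carton's -y rim; the same measures.
- flap_left_edge (a point): Middle of the left flap's free edge; moves with the flap.
- flap_right_edge (a point): Middle of the right flap's free edge; moves with the flap.
- timer: Flat round white timer housing, 122 mm in diameter and 10 mm high, fixed on the carton's packing floor. Origin: centre of its underside, z up, on the dial's axis. Flat top face at 10 mm with marks round the dial: a short bar at the rest position, then one, two and three raised dots at the three clicks, going clockwise.
- dial_grip (a point): Point on the dial's vertical axis, 26 mm above the housing's face, 18 mm below the carton's rim; turns with the dial: x along the bar to its pointer, y across, z up. The grey dial: upright grip bar 15 mm thick (y), 48 mm long (-22 to +26 mm from the axis), its top 12 mm above this point, on a disc 52 mm wide, 5 mm high, whose top is 21 mm below this point; nothing near stands higher.
- timer_dial (a joint): Turn of the dial (rad) from rest, growing clockwise seen from above: 0 at rest, clicks at 0.42, 0.84 and 1.26 (the third), end stop at 1.40. A spring always drives it back to 0: about 0.08 N m at rest and 0.2 N m at the third click, with about 0.06 N m more to pass into each click.
- matchbox_1: Small paper matchbox 36 x 57 x 16 mm lying loose on the packing floor inside the carton near its -x end (the end toward the robot); origin at the centre of its underside.
- tape_roll: Bystander beside the carton: roll of brown tape lying flat, 93 mm wide, 48 mm high; origin at the centre of its underside.
- counter_bell: Bystander beside the carton: brass counter bell, 72 mm wide, 51 mm high; origin at the centre of its underside.
- candle_berry: Bystander beside the carton: candle in a painted pot, 98 mm wide, 100 mm high; origin at the centre of its underside.
- balm_tin_1: Bystander beside the carton: flat round tin, 57 mm wide, 20 mm high; origin at the centre of its underside.
- matchbox_2: Bystander beside the carton: small box 36 x 57 x 16 mm on the table; origin at the centre of its underside.

How it is judged:
By the outcome, as a careful person would: the job done as asked, in the order asked, and still so for the second after the job is handed in, while the arm keeps its last pose, push and grip.
It also fails if it takes over 56 s, if anything falls off the work surface, if the arm or the gripper's body presses on something with over 40 N, if the wrist force passes 120 N, or if a joint passes its speed limit or range.

## Working session

There is one attempt and no reset: what is moved stays moved. The work goes in short steps, Python scripts to look and compute and a tool call to move; the robot and the scene stay as the last step left them, time stands still between calls to the robot, and variables do not carry over. Pictures are saved under pics/ and viewed, at most 10 in all, crops included, and the job is handed in when it is done.

Besides the shell and the picture viewer there is one more tool, called after ">>>" by a JSON object that holds its "method" and its "body". jog_arm: Moves the arm, as the interface text tells. Its arguments: {"type":"object","properties":{"series":{"type":"array"}},"required":["series"]}

```bash
mkdir -p pics; ls
python3 - <<'E'
from bench import ctrl
import cv2,numpy as np
o=ctrl.get_obs();print(o)
for n in("top","side"):
    c=ctrl.camera(n);cv2.imwrite(f"pics/{n}0.png",c["frame"]);np.savez(f"{n}0.npz",**c)
    print(n,c["fx"],c["fy"],c["cx"],c["cy"],c["xyz"],c["rotation"])
E
```

```text
pics
{'time_s': 0.0, 'q': array([ 1.07670699e+00,  1.81524273e-01,  1.60803473e+00,  2.04006615e-06,
        1.35380457e+00, -2.06324789e-01]), 'dq': array([-7.95995547e-04,  7.68334641e-04, -3.43436006e-06, -3.00208811e-04,
       -1.26994537e-03,  7.41718620e-04]), 'joint_efforts': array([-1.30090597e-03, -4.44874227e+01, -3.51334155e+01, -3.71258884e-04,
        9.10117262e-03, -1.70311279e-05]), 'eef_pos': array([0.16291245, 0.55084844, 0.23038068]), 'eef_rot': array([-3.04729825e-04,  1.43386504e-01,  9.89666371e-01, -8.31371953e-04]), 'wrist_force': array([ 0.57225735, -0.38061915, -0.03298141]), 'torque': array([ 0.0190768 , -0.01459827, -0.03846354]), 'grasp_force': 0.0, 'opening': 0.9984290295873144}
top 468.8738030486086 468.8738030486086 316.3977953935498 194.15136881157935 [0.38812639 0.08142043 1.36502667] [ 0.0533989  -0.69652995  0.7131391  -0.05854234]
side 408.1820886211977 408.1820886211977 319.964815665791 202.55595312204233 [0.42451489 1.18689478 0.79112289] [ 0.02253937 -0.06203681  0.87004644 -0.48853107]
```

```bash
sleep 1
```

```text
(no output)
```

View pics/top0.png

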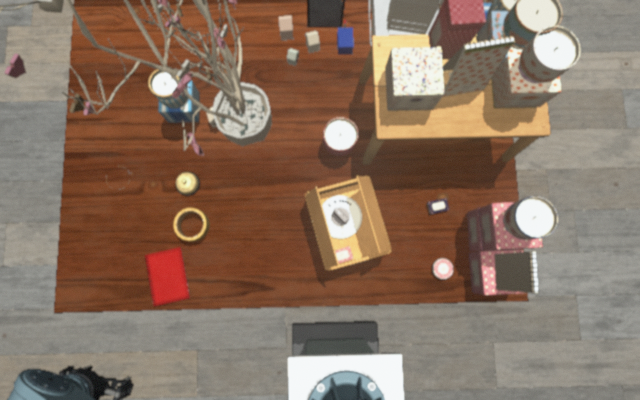

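View pics/side0.png

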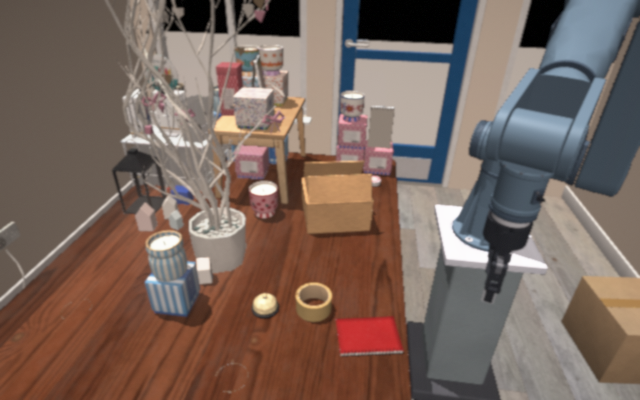

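The top view shows the carton at about (347,222), turned some 15°. The white timer is at (342,216), its grey dial at (341,214), the matchbox at (344,256). Both long flaps are half open. Next I'll measure from the depth map and an enlarged crop.

```bash
cat > h.py <<'E'
import numpy as np,cv2
from scipy.spatial.transform import Rotation as R
def rot(q): return R.from_quat([q[1],q[2],q[3],q[0]])
def world(c):
    "world xyz for all pixels"
    v,u=np.mgrid[0:400,0:640]; z=c["z_map"]
    P=np.stack([(u-c["cx"])/c["fx"]*z,(v-c["cy"])/c["fy"]*z,z],-1)
    r=c["rotation"]; M=rot(r).as_matrix() if np.size(r)==4 else np.asarray(r)
    return P@M.T+c["xyz"]
def proj(c,X):
    M=rot(c["rotation"]).as_matrix(); p=(np.atleast_2d(X)-c["xyz"])@M
    return np.c_[p[:,0]/p[:,2]*c["fx"]+c["cx"],p[:,1]/p[:,2]*c["fy"]+c["cy"]]
E
python3 - <<'E'
from h import *
c=dict(np.load("top0.npz"));W=world(c)
np.set_printoptions(precision=3,suppress=True,linewidth=200)
for u,v in [(345,380),(347,290),(190,225),(186,182),(342,216),(344,256),(341,133),(443,268),(437,207),(352,214),(341,214),(314,225),(378,215),(168,275)]:print(u,v,W[v,u])
cr=cv2.resize(c["frame"][165:280,290:405],None,fx=5,fy=5,interpolation=cv2.INTER_CUBIC);
cv2.imwrite("pics/crop0.png",cr)
z=W[...,2]
for v in range(176,275,6): print(v,(z[v,300:396:4]*1000).astype(int))
E
```

```text
345 380 [0.086 0.003 0.016]
347 290 [ 0.327 -0.012 -0.   ]
190 225 [0.524 0.439 0.001]
186 182 [0.644 0.443 0.038]
342 216 [0.528 0.002 0.109]
344 256 [ 0.421 -0.001  0.079]
341 133 [ 0.766 -0.004  0.085]
443 268 [ 0.382 -0.284  0.023]
437 207 [ 0.557 -0.28   0.019]
352 214 [ 0.538 -0.029  0.064]
341 214 [0.532 0.005 0.116]
314 225 [0.503 0.078 0.126]
378 215 [ 0.525 -0.091  0.133]
168 275 [0.382 0.496 0.012]
176 [ 1  0  0 -3 -3 -1 -1 -1 -2  3 -3  0 -2 -7  0  3  2 -3  0  0 -4  0  0 -3]
182 [  0   4  -4   0  -2   0   0   0   1   0   2 110 114 116 105 187 155 137  -2   2   1  -5  -2   0]
188 [ -4  -2  -1  -2 198   0 114 110 111  99  73  52  60  58  63 191 171 146 123  -4   0   1   0  -1]
194 [ -3   1 144 165 194  64  61  60  61  57  58  64  60  58  58  61 185 161 133   2   3   1  -5  -3]
200 [  0  -2 132 156 177 198  60  61  73  63  72  69  70  67  61  63 192 166 145 114   1   2  -1  -3]
206 [  0  -1 120 146 170 196  71  66  71  71  69  67  71  70  74  62  60 181 154 129  -1   0   0  -4]
212 [  3   0   2 135 163 182  65  70  78 109 109  77  73  71  70  66  61 191 171 143 113  -1  -2   
[... 346 characters left out ...]
 67  72  72  72  68  58  57  61  59  60  59 191 161 135   1  -5]
242 [  0   0  -4  -3  -9 129 155 181 198  60  62  59  63  59  65  58  65  59  60 193 174 149 117   0]
248 [  3  -2   6  -4   4 121 147 172 198  60  57  75  74  57  61  62  62  58  61  59 185 158 135   1]
254 [  -1 1365   -3    1    0   -1  134  160  185   73   82   75   76   63   57   60   60   68   59  110  118  119    0    0]
260 [   6    3    0   -1   -3   -2  121  150  173  198   80   74   76 1365  113  115  115    3   -2    2    0    2   -2    1]
266 [  4  -3   3  -1  -3  -1  27 140 164 109 118 110  -3  -1   1   3   0  -2   1   2  -1   0   0   1]
272 [ 1  0  3 -1  0  1  1  0  0  5  1  0 -1  4  0  0 -1 -3 -3  1  5  0  1 -2]
```

```bash
sleep 1
```

```text
(no output)
```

View pics/crop0.png

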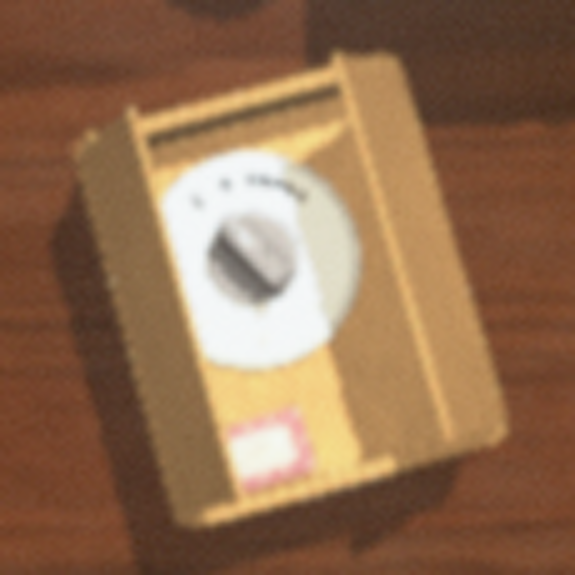

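The crop shows the rest mark at crop (195,200), the dots going clockwise to three dots near (295,190), and the grey bar pointing up-left at about the rest mark. The free edges of the flaps are the inner lines, and they stand at about z = 0.2. Next: plane fits.

```bash
cat > m.py <<'E'
from h import *
np.set_printoptions(precision=4,suppress=True,linewidth=200)
c=dict(np.load("top0.npz"));W=world(c)
z=W[...,2];x,y=W[...,0],W[...,1]
roi=(abs(x-.51)<.2)&(abs(y)<.16)
lab=cv2.connectedComponents(((z>.118)&(z<.215)&roi).astype(np.uint8),connectivity=4)
ds=[];F=[]
for k in range(1,lab[0]):
    m=cv2.erode((lab[1]==k).astype(np.uint8),np.ones((3,3)))>0
    if m.sum()<120: continue
    P=W[m];ce=np.median(P,0)
    for _ in range(3):
        u,s,vt=np.linalg.svd(P-P.mean(0),full_matrices=False);n=vt[2]*np.sign(vt[2,2]);d=(P-P.mean(0))@n;P=P[abs(d)<.006]
    h=np.array([-n[1],n[0],0]);h/=np.linalg.norm(h);h*=np.sign(h[0])
    print("flap",m.sum(),P.mean(0),"n",n,"incl",np.degrees(np.arccos(n[2])),"yaw",np.degrees(np.arctan2(h[1],h[0])),"zmax",np.percentile(P[:,2],99))
    # point on plane at z=.114 (hinge) nearest centroid
    g=np.array([n[0],n[1]]);p=P.mean(0);t=(n@p-n[2]*.114-g@p[:2])/(g@g);print(" hinge pt",p[:2]+t*g, "x range along h",np.percentile(P[:,:2]@h[:2],[1,99]))
    F.append((p[:2]+t*g,h))
yaw=np.mean([np.arctan2(f[1][1],f[1][0]) for f in F]);print("yaw",np.degrees(yaw))
# rim points (end walls) z 105..120
ex=np.array([np.cos(yaw),np.sin(yaw)]);ey=np.array([-ex[1],ex[0]])
a=x*ex[0]+y*ex[1];b=x*ey[0]+y*ey[1]
for f in F: print("hinge b",f[0]@ey)
bm=np.mean([f[0]@ey for f in F])
m=roi&(z>.105)&(z<.122)&(abs(b-bm)<.06)
ar=a[m];ar=ar[(abs(ar-np.median(a[roi&(z>.118)&(z<.2)]))>.07)];print("rim a",np.histogram(ar,30))
# white housing disc by brightness, dial by depth
mt=roi&(z>.095)&(z<.122)&(abs(b-bm)<.06)&(abs(a-a[214,341])<.05)
P=W[mt];print("dial top n",len(P),"z med",np.median(P[:,2]))
pts=np.argwhere(mt)[:,::-1].astype(np.float32);print(cv2.minAreaRect(P[:,:2].astype(np.float32)*1000),P.mean(0))
hs=c["frame"].astype(int);wm=((hs.min(2)>150)&roi&(z<.09)&(z>.05)&(a>a[240,341])).astype(np.uint8)
cn=max(cv2.findContours(wm,0,1)[0],key=cv2.contourArea)
print("white bbox",cv2.boundingRect(cn),cv2.fitEllipse(cv2.convexHull(cn)))
E
python3 m.py
```

```text
flap 721 [ 0.5239 -0.0764  0.1618] n [ 0.2162 -0.8501  0.4802] incl 61.29947695819746 yaw 14.27272318319415 zmax 0.19334271233599418
 hinge pt [ 0.5304 -0.1018] x range along h [0.3944 0.5876]
flap 810 [0.4881 0.0592 0.164 ] n [-0.2307  0.9102  0.344 ] incl 69.87678749486965 yaw 14.224775107253038 zmax 0.19861800017852788
 hinge pt [0.4836 0.077 ] x range along h [0.3945 0.5871]
yaw 14.248749145223595
hinge b -0.2291643457685218
hinge b -0.044444429397816024
rim a (array([123,  11,   0,   0,   0,   0,   0,   0,   0,   0,   0,   0,   0,   0,   0,   0,   0,   0,   0,   0,   0,   0,   0,   0,   0,   0,   0,   0,  33, 102]), array([0.3824, 0.3897, 0.3969, 0.4042, 0.4115, 0.4187, 0.426 , 0.4333, 0.4406, 0.4478, 0.4551, 0.4624, 0.4696, 0.4769, 0.4842, 0.4914, 0.4987, 0.506 , 0.5133, 0.5205, 0.5278, 0.5351, 0.5423, 0.5496,
       0.5569, 0.5642, 0.5714, 0.5787, 0.586 , 0.5932, 0.6005]))
dial top n 98 z med 0.10810212813258036
((531.2557983398438, 7.004354476928711), (46.31598663330078, 14.613946914672852), 42.45250701904297) [0.5306 0.0064 0.1081]
white bbox (322, 194, 40, 45) ((340.673095703125, 216.2765350341797), (39.88397216796875, 45.40830612182617), 163.78231811523438)
```

>>> {"method": "jog_arm", "body": {"series": [[[0,0,-6,0,0,-0.134,0],[0,0,-6,0,0,-0.134,0],[0,0,-6,0,0,-0.134,0],[0,0,-6,0,0,-0.134,0],[-12.4,-39.4,0,0,0,0,0],[-12.4,-39.4,0,0,0,0,0],[-12.4,-39.4,0,0,0,0,0],[-12.4,-39.4,0,0,0,0,0],[-12.4,-39.4,0,0,0,0,0],[-12.4,-39.4,0,0,0,0,0]]]}}

```text
time_s: 1.1
eef_pos: [0.2937, 0.3389, 0.255]
eef_rot: [-0.0, -0.124, 0.992, -0.0]
wrist_force: [0.4, 0.2, 1.7]
opening: -0.001
grasp_force: 0.0
```

>>> {"method": "jog_arm", "body": {"series": [[[-12.4,-39.4,0,0,0,0,0],[-12.4,-39.4,0,0,0,0,0],[-12.4,-39.4,0,0,0,0,0],[-12.4,-39.4,0,0,0,0,0],[-12.4,-39.4,0,0,0,0,0],[-12.4,-39.4,0,0,0,0,0],[-12.4,-39.4,0,0,0,0,0],[-12.4,-39.4,0,0,0,0,0],[-12.4,-39.4,0,0,0,0,0],[-12.4,-39.4,0,0,0,0,0]]]}}

```text
time_s: 2.1
eef_pos: [0.5108, -0.0126, 0.2549]
eef_rot: [-0.0, -0.124, 0.992, 0.0]
wrist_force: [0.3, 0.8, 0.5]
opening: 0.001
grasp_force: 0.0
```

```bash
cat > s.py <<'E'
from h import *
from bench import ctrl
np.set_printoptions(precision=4,suppress=True)
o=ctrl.get_obs();p=o["eef_pos"];ex=np.array([.9692,.2461]);ey=np.array([-.2461,.9692])
M=rot(o["eef_rot"]).as_matrix()
print("t",o["time_s"],"p",p,"carton mm a,b,z",1e3*(p[:2]@ex-.4915),1e3*(p[:2]@ey+.137),1e3*p[2])
print("y yaw",np.degrees(np.arctan2(M[1,1],M[0,1])),"z",M[:,2],"q",o["q"],"F",o["wrist_force"],"T",o["torque"],"open",o["opening"]*85.4,"grip",o["grasp_force"])
E
python3 s.py
python3 - <<'E'
from h import *
c=dict(np.load("top0.npz"))
M=rot(c["rotation"]).as_matrix();d=M@[(340.67-c["cx"])/c["fx"],(216.28-c["cy"])/c["fy"],1];t=(.07-c["xyz"][2])/d[2];print("timer centre",c["xyz"]+t*d)
E
```

```text
t 2.1 p [ 0.5108 -0.0126  0.2549] carton mm a,b,z 0.46136943893765325 -0.8908825541016907 254.9252797517551
y yaw 104.2033052828274 z [-0.0005  0.0003 -1.    ] q [-0.2573  0.016   1.7378  0.0001  1.3883 -2.076 ] F [0.3298 0.7785 0.5486] T [ 0.0106 -0.0363  0.0009] open 0.05922427523891501 grip 0.0
timer centre [0.53119687 0.00358023 0.07      ]
```

>>> {"method": "jog_arm", "body": {"series": [[[0,0,21,0,0,0,0],[0,0,21,0,0,0,0],[0,0,21,0,0,0,0],[0,0,21,0,0,0,0],[0,0,21,0,0,0,0],[0,12,0,0,0,0,0],[0,12,0,0,0,0,0],[0,12,0,0,0,0,0],[0,12,0,0,0,0,0],[0,12,0,0,0,0,0]]]}}

```text
time_s: 3.1
eef_pos: [0.4959, 0.0485, 0.1514]
eef_rot: [0.001, -0.124, 0.992, -0.0]
wrist_force: [-0.4, 0.2, -0.2]
opening: -0.004
grasp_force: 0.0
```

>>> {"method": "jog_arm", "body": {"series": [[[0,8,0,0,0,0,0],[0,8,0,0,0,0,0],[0,8,0,0,0,0,0],[0,8,0,0,0,0,0],[0,8,0,0,0,0,0],[0,8,0,0,0,0,0],[0,8,0,0,0,0,0],[0,8,0,0,0,0,0],[0,6,0,0,0,0,0],[0,2,0,0,0,0,0]]]}}

```text
time_s: 4.1
eef_pos: [0.4777, 0.1177, 0.1503]
eef_rot: [-0.0, -0.124, 0.992, 0.0]
wrist_force: [0.4, -0.0, -0.3]
opening: 0.003
grasp_force: 0.1
```

```bash
python3 s.py
python3 - <<'E'
from bench import ctrl
import cv2,numpy as np
c=ctrl.camera("side");cv2.imwrite("pics/side1.png",cv2.resize(c["frame"][60:280,230:480],None,fx=2.5,fy=2.5))
E
```

```text
t 4.1 p [0.4777 0.1177 0.1503] carton mm a,b,z 0.47745452441039227 133.49913063325465 150.26779709769212
y yaw 104.25989675665583 z [-0.0001  0.0001 -1.    ] q [-0.0003  0.0873  1.8873  0.0001  1.1671 -1.82  ] F [ 0.3846 -0.0419 -0.3331] T [-0.0321  0.0463  0.0173] open 0.23628031761646404 grip 0.13144464980825887
```

View pics/side1.png

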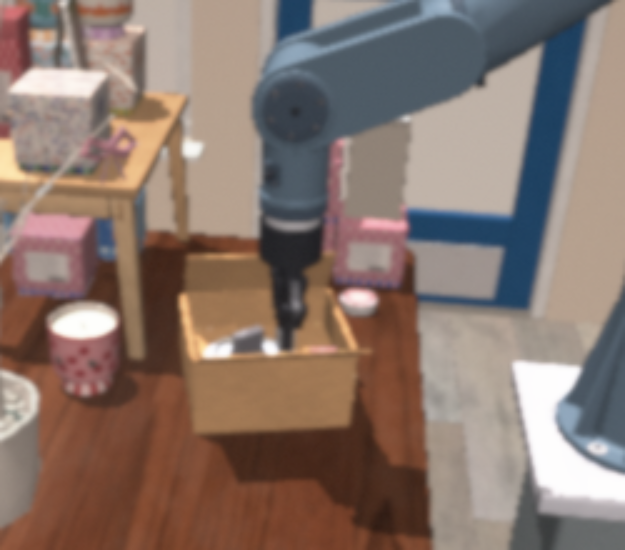

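The left flap now leans toward the camera, outside the finger: its edge runs along (190,350)–(365,350). The sweep to the other side comes next.

>>> {"method": "jog_arm", "body": {"series": [[[0,-30,0,0,0,0,0],[0,-30,0,0,0,0,0],[0,-30,0,0,0,0,0],[0,-30,0,0,0,0,0],[0,-25,0,0,0,0,0],[0,-12,0,0,0,0,0],[0,-12,0,0,0,0,0],[0,-12,0,0,0,0,0],[0,-10,0,0,0,0,0],[0,-10,0,0,0,0,0]]]}}

```text
time_s: 5.15
eef_pos: [0.531, -0.0803, 0.1582]
eef_rot: [0.004, -0.124, 0.992, -0.004]
wrist_force: [-4.6, -2.5, 30.9]
opening: -0.001
grasp_force: 13.3
```

>>> {"method": "jog_arm", "body": {"series": [[[0,-8,0,0,0,0,0],[0,-8,0,0,0,0,0],[0,-8,0,0,0,0,0],[0,-8,0,0,0,0,0],[0,-8,0,0,0,0,0],[0,-8,0,0,0,0,0],[0,-8,0,0,0,0,0],[0,-8,0,0,0,0,0],[0,-2,0,0,0,0,0],[0,0,0,0,0,0,0]]]}}

```text
time_s: 6.15
eef_pos: [0.5436, -0.1423, 0.1502]
eef_rot: [-0.0, -0.123, 0.992, -0.0]
wrist_force: [-0.2, -0.5, -0.2]
opening: 0.006
grasp_force: 0.0
```

```bash
python3 s.py
```

```text
t 6.15 p [ 0.5436 -0.1423  0.1502] carton mm a,b,z 0.34234932326920875 -134.7402109841158 150.22594772530024
y yaw 104.18368546029923 z [-0.     -0.0001 -1.    ] q [-0.4672  0.238   1.7126 -0.0001  1.191  -2.2855] F [-0.1756 -0.5045 -0.1636] T [0.0157 0.0194 0.0417] open 0.49028240477050056 grip 0.0
```

>>> {"method": "jog_arm", "body": {"series": [[[0,20,0,0,0,0,0],[0,25,0,0,0,0,0],[0,25,0,0,0,0,0],[0,25,0,0,0,0,0],[0,25,-10,0,0,0,0],[0,15,-40,0,0,0,0],[0,0,-40,0,0,0,0],[35,0,-40,0,0,0,0],[40,0,-40,0,0,0,0],[40,0,0,0,0,0,0]]]}}

```text
time_s: 7.15
eef_pos: [0.4062, -0.0372, 0.3182]
eef_rot: [0.004, -0.125, 0.992, -0.002]
wrist_force: [0.2, 0.6, 0.6]
opening: 0.0
grasp_force: 0.0
```

```bash
python3 s.py
python3 - <<'E'
from bench import ctrl
import cv2,numpy as np
for n in("top","side"):
    c=ctrl.camera(n);np.savez(f"{n}2.npz",**c)
    f=c["frame"][150:300,270:430] if n=="top" else c["frame"][110:270,280:440]
    cv2.imwrite(f"pics/{n}2.png",cv2.resize(f,None,fx=3.5,fy=3.5))
a,b=cv2.imread("pics/top2.png"),cv2.imread("pics/side2.png")
h=min(a.shape[0],b.shape[0]);o=np.hstack([a[:h],b[:h]]);cv2.imwrite("pics/both2.png",cv2.resize(o,(800,int(h*800/o.shape[1]))))
E
```

```text
t 7.15 p [ 0.4062 -0.0372  0.3182] carton mm a,b,z -106.96797731917607 1.0247056337592264 318.23958169341813
y yaw 104.35321164384362 z [ 0.0084 -0.0032 -1.    ] q [-0.3844 -0.2892  1.881   0.0002  1.5409 -2.2057] F [0.1591 0.5759 0.6168] T [-0.0006  0.0437  0.0009] open 0.03821550420253587 grip 0.0
```

View pics/both2.png

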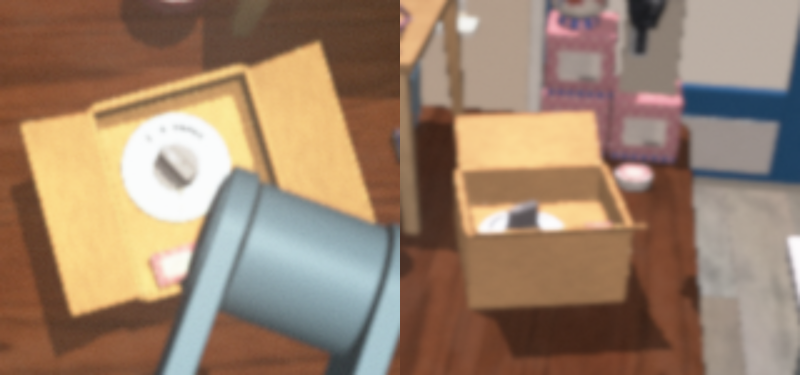

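Both flaps lean well outside, and the timer is fully visible at left-picture (176,166). I'll measure the flap angles and the dial again.

```bash
cat > d.py <<'E'
import sys
from h import *
np.set_printoptions(precision=4,suppress=True,linewidth=160)
c=dict(np.load(sys.argv[1]));W=world(c);x,y,z=np.moveaxis(W,2,0)
a=x*.9692+y*.2461-.4915;b=-x*.2461+y*.9692+.137
for s in(1,-1):
    m=(s*b>.1)&(s*b<.16)&(a>0)&(a<.095)&(z>.115)&(z<.21)
    k,_=np.polyfit(s*b[m],z[m],1);print("flap",s,m.sum(),"angle",np.pi-np.arctan(k) if 0 else np.arctan2(k,-1) if 0 else np.pi-0 if 0 else round(np.arctan(k),3),"max out",(s*b[m]).max())
r=np.hypot(x-.530,y-.005)
m=(r<.035)&(z>.098)&(z<.125);P=W[m];print("dial",m.sum(),np.median(P[:,2]),P.mean(0),cv2.minAreaRect(P[:,:2].astype(np.float32)*1000))
u=np.linalg.svd(P[:,:2]-P[:,:2].mean(0))[2][0];print("pca yaw",np.degrees(np.arctan(u[1]/u[0])))
wm=((c["frame"].min(2)>150)&(r<.075)&(z<.09)).astype(np.uint8);cn=max(cv2.findContours(wm,0,1)[0],key=cv2.contourArea)
e=cv2.fitEllipse(cv2.convexHull(cn));d=rot(c["rotation"]).as_matrix()@[(e[0][0]-c["cx"])/c["fx"],(e[0][1]-c["cy"])/c["fy"],1]
print("housing",e,c["xyz"]+d*(.07-c["xyz"][2])/d[2])
E
python3 d.py top2.npz
```

```text
flap 1 834 angle 0.595 max out 0.15991345541403784
flap -1 913 angle 0.597 max out 0.15988544041340208
dial 96 0.10799674450482455 [0.5306 0.0062 0.1078] ((531.5467529296875, 6.847568511962891), (46.18368911743164, 14.167145729064941), 43.51317596435547)
pca yaw 43.173951360891365
housing ((341.1789855957031, 216.66749572753906), (49.88209533691406, 50.084075927734375), 26.92302703857422) [0.5301 0.0022 0.07  ]
```

Flaps are at about 2.55 rad each. Dial axis is (0.530, 0.005), top 0.108, pointer yaw 43°.

>>> {"method": "jog_arm", "body": {"series": [[[-26,2,0,0,0,0,50],[-26,2,0,0,0,0,50],[-26,2,0,0,0,0,50],[-26,2,0,0,0,0,50],[-26,2,0,0,0,0,50],[0,0,25,0,0,-0.125,50],[0,0,25,0,0,-0.125,50],[0,0,25,0,0,-0.125,50],[0,0,25,0,0,-0.125,50],[0,0,0,0,0,0,50]]]}}

```text
time_s: 8.25
eef_pos: [0.5261, 0.0058, 0.2089]
eef_rot: [-0.003, -0.366, 0.93, 0.002]
wrist_force: [0.1, -0.0, -0.4]
opening: 0.583
grasp_force: 0.0
```

```bash
cat >> s.py <<'E'
d=M.T@(np.array([.530,.0048,.081])-p)*1e3;print("to grip, tool mm",d)
E
python3 s.py
```

```text
t 8.25 p [0.5261 0.0058 0.2089] carton mm a,b,z 19.83690868117599 13.173958405637551 208.91938529142496
y yaw 132.97457716192096 z [-0.008   0.0021 -1.    ] q [-0.2149  0.0989  1.7462  0.0004  1.3047 -2.5359] F [ 0.0814 -0.0142 -0.3931] T [-0.0344  0.0851  0.0122] open 49.756995431867495 grip 0.0
to grip, tool mm [ -2.7102  -4.2948 127.882 ]
```

>>> {"method": "jog_arm", "body": {"series": [[[-2.7,-4.3,14,0,0,0,45],[0,0,16,0,0,0,45],[0,0,16,0,0,0,45],[0,0,16,0,0,0,45],[0,0,16,0,0,0,45],[0,0,12,0,0,0,45],[0,0,8,0,0,0,45],[0,0,6,0,0,0,45],[0,0,0,0,0,0,45],[0,0,0,0,0,0,45]]]}}

```text
time_s: 9.25
eef_pos: [0.5343, 0.0027, 0.1097]
eef_rot: [0.0, -0.365, 0.931, -0.0]
wrist_force: [0.4, -0.4, 0.7]
opening: 0.526
grasp_force: 0.0
```

```bash
python3 s.py
```

```text
t 9.25 p [0.5343 0.0027 0.1097] carton mm a,b,z 27.028309731579935 8.103928352522605 109.74919037599487
y yaw 132.8515336647652 z [ 0.0008 -0.0002 -1.    ] q [-0.2173  0.2353  1.8094  0.      1.0961 -2.536 ] F [ 0.3733 -0.3529  0.7055] T [-0.0491  0.028   0.0378] open 44.95624155867237 grip 0.0
to grip, tool mm [ 1.7455  4.5117 28.7454]
```

>>> {"method": "jog_arm", "body": {"series": [[[1.7,4.5,0,0,0,0,45],[0,0,6,0,0,0,45],[0,0,6,0,0,0,45],[0,0,6,0,0,0,45],[0,0,6,0,0,0,45],[0,0,5,0,0,0,45],[0,0,0,0,0,0,45],[0,0,0,0,0,0,45],[0,0,0,0,0,0,35],[0,0,0,0,0,0,30]]]}}

```text
time_s: 10.25
eef_pos: [0.5299, 0.0048, 0.0806]
eef_rot: [0.0, -0.365, 0.931, -0.0]
wrist_force: [-0.1, -0.3, -0.7]
opening: 0.353
grasp_force: 0.0
```

```bash
python3 s.py
```

```text
t 10.25 p [0.5299 0.0048 0.0806] carton mm a,b,z 23.22797436168894 11.274067540271492 80.60010730181062
y yaw 132.86923280589426 z [ 0.0006 -0.0001 -1.    ] q [-0.2151  0.2716  1.8347 -0.      1.0347 -2.5341] F [-0.1168 -0.256  -0.6871] T [ 0.0372 -0.0038  0.0511] open 30.18193361546894 grip 0.0
to grip, tool mm [-0.0874 -0.1104 -0.3998]
```

>>> {"method": "jog_arm", "body": {"series": [[[0,0,0,0,0,0,20],[0,0,0,0,0,0,12],[0,0,0,0,0,0,5],[0,0,0,0,0,0,0],[0,0,0,0,0,0,0],[0,0,0,0,0,0,0],[0,0,0,0,0,0,0],[0,0,0,0,0,0,0],[0,0,0,0,0,0,0],[0,0,0,0,0,0,0]]]}}

```text
time_s: 11.25
eef_pos: [0.5313, 0.0033, 0.081]
eef_rot: [0.001, -0.365, 0.931, -0.002]
wrist_force: [4.3, -5.6, -2.6]
opening: 0.162
grasp_force: 60.0
```

```bash
python3 s.py
```

```text
t 11.25 p [0.5313 0.0033 0.081 ] carton mm a,b,z 24.2281776948417 9.47540023904972 80.99541191487246
y yaw 132.82407715721402 z [ 0.0037 -0.0023 -1.    ] q [-0.2164  0.2718  1.8334 -0.0017  1.0323 -2.5337] F [ 4.2699 -5.6017 -2.5586] T [-0.7337 -0.4709 -0.2444] open 13.835927584316169 grip 59.98717188835144
to grip, tool mm [-0.0693  1.948  -0.0128]
```

Holding the bar: grip force 60 N, with about 2 mm of sideways offset. I'll unload that first, then turn partway and check.

>>> {"method": "jog_arm", "body": {"series": [[[0,-1.2,0,0,0,0,0],[0,-1.2,0,0,0,0,0],[0,0,0,0,0,0,0],[0,0,0,0,0,0.06,0],[0,0,0,0,0,0.06,0],[0,0,0,0,0,0.06,0],[0,0,0,0,0,0.06,0],[0,0,0,0,0,0.06,0],[0,0,0,0,0,0,0],[0,0,0,0,0,0,0]]]}}

```text
time_s: 12.25
eef_pos: [0.5311, 0.0036, 0.0809]
eef_rot: [-0.0, -0.222, 0.975, 0.0]
wrist_force: [-1.1, 0.9, 5.9]
opening: 0.163
grasp_force: 61.2
```

```bash
python3 s.py
```

```text
t 12.25 p [0.5311 0.0036 0.0809] carton mm a,b,z 24.171630847421856 9.79224590891889 80.94136728286078
y yaw 115.70533918885052 z [-0.0002  0.0006 -1.    ] q [-0.2172  0.274   1.8306  0.0006  1.0373 -2.2369] F [-1.1209  0.8595  5.8778] T [0.3411 0.5063 0.0722] open 13.925892284190045 grip 61.195539236068726
to grip, tool mm [ 0.5147  1.5604 -0.0577]
```

>>> {"method": "jog_arm", "body": {"series": [[[0,0,0,0,0,0.1,0],[0,0,0,0,0,0.1,0],[0,0,0,0,0,0.1,0],[0,0,0,0,0,0.1,0],[0,0,0,0,0,0.1,0],[0,0,0,0,0,0.1,0],[0,0,0,0,0,0.1,0],[0,0,0,0,0,0.1,0],[0,0,0,0,0,0.1,0],[0,0,0,0,0,0,0]]]}}

```text
time_s: 13.25
eef_pos: [0.5313, 0.005, 0.0809]
eef_rot: [-0.0, 0.225, 0.974, 0.001]
wrist_force: [-0.8, 6.1, 6.6]
opening: 0.166
grasp_force: 61.1
```

```bash
python3 s.py
```

```text
t 13.25 p [0.5313 0.005  0.0809] carton mm a,b,z 24.643045746044645 11.140132575479994 80.91552246722382
y yaw 63.99025964650436 z [ 0.0003  0.0028 -1.    ] q [-0.2158  0.274   1.8307  0.0033  1.0372 -1.3344] F [-0.8248  6.1398  6.5511] T [1.2548 0.0576 0.1525] open 14.140064896682137 grip 61.13758742809296
to grip, tool mm [ 1.0324 -0.7704 -0.0855]
```

>>> {"method": "jog_arm", "body": {"series": [[[0,0,0,0,0,0.03,0],[0,0,0,0,0,0.03,0],[0,0,0,0,0,0.02,0],[0,0,0,0,0,0,0],[0,0,0,0,0,0,0],[0,0,0,0,0,0,0],[0,0,0,0,0,0,0],[0,0,0,0,0,0,0],[0,0,0,0,0,0,0],[0,0,0,0,0,0,0]]]}}

```text
time_s: 14.25
eef_pos: [0.5314, 0.0051, 0.081]
eef_rot: [-0.0, 0.262, 0.965, 0.001]
wrist_force: [-1.2, 6.9, 6.1]
opening: 0.163
grasp_force: 61.2
```

```bash
python3 s.py;python3 - <<'E'
from bench import ctrl
import cv2,numpy as np
r=[]
for n in("top","side"):
    c=ctrl.camera(n);np.savez(f"{n}3.npz",**c)
    f=c["frame"][175:265,295:395] if n=="top" else c["frame"][140:230,290:390]
    r.append(cv2.resize(f,(400,360),interpolation=cv2.INTER_CUBIC))
cv2.imwrite("pics/both3.png",np.hstack(r))
E
```

```text
t 14.25 p [0.5314 0.0051 0.081 ] carton mm a,b,z 24.764035845130927 11.197318960154302 80.95537998998532
y yaw 59.57882709400842 z [ 0.0006  0.0029 -1.    ] q [-0.2157  0.274   1.8306  0.0034  1.037  -1.2573] F [-1.2164  6.9066  6.1151] T [1.3848 0.0201 0.2392] open 13.928700774769874 grip 61.20892345905304
to grip, tool mm [ 1.0159 -0.9733 -0.0463]
```

View pics/both3.png

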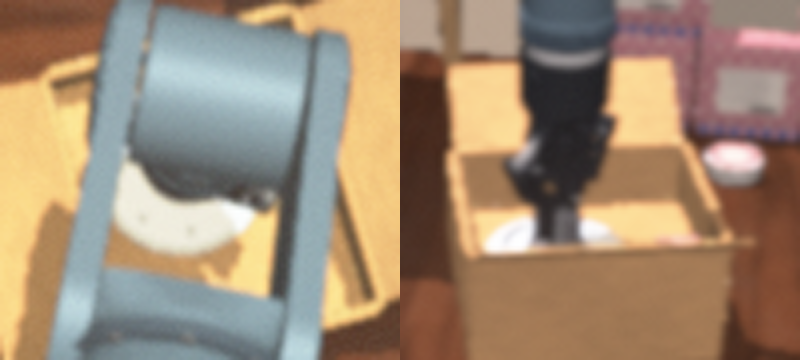

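The torque opposing the turn is 0.24 N m, as expected near the third click, and the turn so far is about 1.28 rad. I'll add a small margin to cover pad compliance; the end stop is at 1.40.

>>> {"method": "jog_arm", "body": {"series": [[[0,0,0,0,0,0.015,0],[0,0,0,0,0,0.01,0],[0,0,0,0,0,0,0],[0,0,0,0,0,0,0],[0,0,0,0,0,0,0],[0,0,0,0,0,0,0],[0,0,0,0,0,0,0],[0,0,0,0,0,0,0],[0,0,0,0,0,0,0],[0,0,0,0,0,0,0]]]}}

```text
time_s: 15.35
eef_pos: [0.5314, 0.0052, 0.0809]
eef_rot: [-0.0, 0.274, 0.962, 0.001]
wrist_force: [-0.9, 8.0, 6.0]
opening: 0.161
grasp_force: 61.2
```

```bash
python3 s.py
python3 - <<'E'
from h import *
c=dict(np.load("top3.npz"));W=world(c);x,y,z=np.moveaxis(W,2,0)
a=x*.9692+y*.2461-.4915;b=-x*.2461+y*.9692+.137
for s in(1,-1):
    m=(s*b>.1)&(s*b<.15)&(abs(a)<.095)&(z>.115)&(z<.17);print(s,m.sum(),np.pi-np.arctan(np.polyfit(s*b[m],z[m],1)[0]))
# pixels of dial side face in side view
c=dict(np.load("side3.npz"));W=world(c);r=np.hypot(W[...,0]-.531,W[...,1]-.005)
m=(r<.04)&(W[...,2]>.08)&(W[...,2]<.112)
v,u=np.nonzero(m)
for i in range(len(v)):print((u[i],v[i]),(W[v[i],u[i]]*1000).astype(int)[:3],c["frame"][v[i],u[i]]) if i%6==0 else 0
E
```

```text
t 15.35 p [0.5314 0.0052 0.0809] carton mm a,b,z 24.792828072426833 11.22985616767036 80.9448565705835
y yaw 58.15228631877594 z [ 0.0006  0.0029 -1.    ] q [-0.2156  0.274   1.8306  0.0034  1.037  -1.2323] F [-0.8769  8.0246  6.0448] T [1.3853 0.0306 0.2608] open 13.728435299026488 grip 61.19855225086212
to grip, tool mm [ 0.9879 -1.0416 -0.057 ]
1 1105 2.5356948949958062
-1 1449 2.5435682869217233
(np.int64(331), np.int64(191)) [528  -1 108] [60 60 65]
(np.int64(334), np.int64(192)) [518  -6 103] [ 95 118 149]
(np.int64(323), np.int64(194)) [554   1  96] [145 157 178]
(np.int64(330), np.int64(194)) [529  21 110] [102 100 106]
(np.int64(323), np.int64(195)) [554   4  94] [175 175 183]
(np.int64(329), np.int64(195)) [532  19 104] [93 91 97]
(np.int64(322), np.int64(196)) [558  -4  84] [238 235 236]
(np.int64(328), np.int64(196)) [535  21 101] [71 71 76]
(np.int64(334), np.int64(196)) [516  13  99] [141 137 142]
(np.int64(327), np.int64(197)) [538  26 100] [52 53 59]
(np.int64(333), np.int64(197)) [518  19  98] [95 92 98]
(np.int64(328), np.int64(198)) [535  19  93] [76 76 81]
(np.int64(334), np.int64(198)) [516   9  88] [134 130 133]
(np.int64(329), np.int64(199)) [531  21  90] [ 99  99 106]
(np.int64(325), np.int64(200)) [545  15  81] [127 128 140]
(np.int64(331), np.int64(200)) [525  19  86] [100 107 123]
(np.int64(331), np.int64(201)) [524  18  81] [108 132 164]
```

```bash
python3 -c "
from bench import ctrl
print(ctrl.hand_in())"
```

```text
the job is handed in; nothing more can be done
None
```

I handed the job in at about 15 s: both long flaps lean back at about 2.54 rad, and the gripper then turned the dial clockwise about 1.30 rad and still holds it. That puts it at the third click (1.26) by gripper angle and torque, as the arm hid the dial's marks; one brief 31 N push on the right flap is the only force that came near the limits.

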